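Fit the removable handle to the skillet

TASK

Lift the skillet's removable handle up and off its hook on the utensil rail and slide it fully home onto the stub of the skillet, with the hole side up, until the spring button pops out through the hole, then let go. Leave the skillet standing about where it is, the turner and whisk on their hooks and the two shakers standing.

Things in the scene. Friction and masses are not known exactly. Their poses are not given: they have to be found in the camera images.
- handle: the skillet's removable handle, 195 mm long, steel sleeve and black grip. Origin: centre of the sleeve's open mouth; z runs from the mouth to the hanging eye (it hangs mouth down); +x is its upper face, with the button hole, facing away from the rail while it hangs. Sleeve z 0 to 68 mm, outside 30 mm (y) by 22 mm (x), inside 24 by 16 mm, 66 mm deep; +x lip flared; hole 15 by 14 mm at z = 40 mm
- handle_grip (a point): point on the handle's centre line at handle z = 85 mm, in its solid black grip (z 68 to 148 mm, 30 mm wide along the handle's y, 24 mm thick along x); the place to take it, across y. The handle weighs 0.13 to 0.21 kg, its centre of mass is near z = 100 mm
- handle_eye (a point): upper edge of the eye, at handle z = 187 mm, where it rests on the hook. The eye is a slot 16 mm wide (handle y) and 30 mm long (z 157 to 187 mm) through a tongue 10 mm thick (x) and 28 mm wide
- rack: fixed freestanding steel utensil rail, 300 mm wide. Origin: under its centre, on the worktop. A bar along y at height 287 mm carries hooks at y = -85, 0 and 85 mm pointing to the rack's -x: level rods 6 mm thick at height 287 mm to x = -40 mm, then turned up to a tip at x = -47 mm, top 299 mm high. Things hang at x = -28 mm; the handle is on the left (y = 85) or middle hook. Base 14 mm high
- pan: small loose dark cast skillet, 168 mm across the rim, 44 mm high, 2 kg; a push over about 10 N slides it. Origin: centre of its underside; its stub points to the pan's -x, 30 degrees up
- stub: steel stub on the skillet's side. Origin: centre of its shoulder, where the handle's mouth ends up, 104 mm from the pan's axis, 33 mm above the worktop; z runs outward along the stub, 30 degrees above level; x points up, square to it; y is level. 20 mm wide (y), 12 mm thick (x), tapering from z = 44 mm to a rounded tip at z = 63 mm. Fully home, the handle's frame coincides with this one
- button (a joint): domed spring button, 10 mm across, on the stub's upper face at z = 40 mm. 0 = standing out (12.5 mm from the stub's centre line), 0.0025 to 0.005 m = pressed under the sleeve, end stop 0.0065. 1.5 N starts it; the sleeve's flared lip presses it as it slides on (2 to 5 N of push) and it pops out through the hole in the last 2 mm
- turner: slotted turner with a black grip hanging on the left or middle hook, 234 mm long, blade 66 mm wide. Origin: upper edge of its eye, where it hangs; z up. To be left hanging
- whisk: steel balloon whisk hanging on the right hook, 236 mm long, 58 mm across. Origin: upper edge of its eye, where it hangs; z up. To be left hanging
- shaker_a: small china shaker, 42 mm across, 64 mm high, near the front edge of the worktop. Origin: centre of its underside. To be left standing
- shaker_b: a second shaker of the same kind, to the right of the first
Mind the look-alikes: they are no part of the job. Leave any black look-alike of the shaker_b alone.

How it is judged:
On the way, in this order (a step that is already met when the one before it is completed fails the run):
1. the handle is off its hook, clear of the rail (contact force between handle and rack below 0.05 N and distance of handle from where it was at the start of the episode above 0.08 m), for 0.1 s.
2. the handle is fully home on the stub with the button out through the hole (distance between handle and stub below 0.006 m and angle between the z axis of handle and the z axis of stub, either way round below 0.12 rad and value of joint button below 0.0015 m), for 0.2 s.
At the end, for the whole second after the job is handed in: The handle's mouth is within 6 mm of the stub's shoulder, the handle is in line with the stub within 0.12 rad, the button stands out (under 1.5 mm pressed), all at rest; the skillet is flat and within 50 mm of its start, turner and whisk within 30 mm of theirs, both shakers upright (all of step 2 and linear speed of handle below 0.02 m/s and angle between pan's own z axis and vertical below 0.05 rad and distance of pan from where it was at the start of the episode below 0.05 m and distance of each of turner, whisk from where it was at the start of the episode below 0.03 m and angle between each of shaker_a, shaker_b's own z axis and vertical below 0.1 rad); the robot touches nothing.
It also fails if it takes over 58 s, if anything falls off the work surface, if the arm or the gripper's body presses on something with over 40 N, if the wrist force passes 120 N, or if a joint passes its speed limit or range.

ROBOT

A 6-joint arm with a two-finger parallel gripper is mounted at the origin on a cart in front of the work surface, level with it; the furniture and walls round the work are solid. World frame = base frame: x ahead of the robot, y to its left, z up, the work surface at z = 0. Lengths are in m, angles in rad, forces in N, time in s.
With the tool pointing down it reaches from about 0.35 to 0.925 m from the base axis. Payload 6.4 kg.
Tool frame: the origin (TCP) lies on the front face of the gripper's body, between the roots of the fingers; the fingertips stand 97 mm ahead of it and the grasp point (between the pads) lies 78 mm ahead of it; z points along the fingers, y is the line along which they close (so a half turn about z gives the same grasp; the last joint's range is limited). The gripper opens to 94 mm and grips with 3 to 60 N. Pads are 16 mm wide; open, the fingers measure 119 mm over their backs; the gripper's body (75 mm by 177 mm) begins 78 mm behind the grasp point.
Start: joints at [-1.382, 0.245, 1.558, -0, 1.339, -0.174], TCP at [0.231, -0.608, 0.303] pointing down, gripper open.
Joint ranges: [-3.13, 3.13], [-1.02, 2.26], [0.13, 2.54], [-0.95, 4.09], [0.21, 2.88], [-2.74, 2.74]. Speed limits (rad/s): [2.57, 2.57, 3.14, 3.14, 3.14, 3.14].

INTERFACE

Orientations are given as a unit quaternion [x, y, z, w].
In Python, from bench import readout, eyes, ticket gives the robot as it stands.
- The arm moves only by the tool step_arm, never from a script. Its argument "deltas" is a list of rows, each an object with "offset": the shift along the world's x, y, z in units of 25 mm (1.0 is 25 mm), a list of three; "twist": the turn about the world's z in units of 8 degrees (1.0 is 8 degrees); "hand": the finger opening in mm, from 0 to 94. A call has 1 to 10 rows; each row is the pose to reach, as a shift and turn from the pose commanded when the call began; what a row does not reach only later rows make up. A row lasts 1/10 s, in which the tool goes at most 50 mm and 8.59 degrees, less where a joint would pass 70% of its speed; a pose out of reach is approached as far as the arm can. A call with a gripper value outside its range is refused whole. The fingers move at their own pace and stop on an object; "newtons" is the grip in N (left out, the last holds). Time passes only in rows, so rows that repeat a pose let the fingers close. It gives the time, the measured TCP pose, the force, the opening and the grip force at its end, in the units of the state.
- readout.state(): the state, without advancing time (a new reading comes with each control period).
- eyes.grab_frame(name): name is "side" or "top"; returns a dict with "pixels" (400x640x3 uint8, blue, green, red), "range_z" (400x640 float32, m along the optical axis (not along the pixel's ray), 0 where there is no reading), "K" (3x3 intrinsics, pixels), "xyz" and "attitude" of the camera in the world. Camera axes: x right, y up, looking along -z (the intrinsics and any distortion apply to the point x, -y, -z); pixel columns grow to the right and rows downward; lengths in m; the calibration is good to about 2 mm. A picture is of the moment at which its call begins.
- ticket.finish_job(): hands the job in; it is judged then, once.
Trained networks look in the newest picture that a camera, given by its name, has taken for a name from the list of things; names that differ only in an ending like _2 or _b are one class to them, and where a whole thing is asked for, a point or a joint stands for the part that bears it (a point fixed in the world has none). Each returns a list of dicts, best first, with "p" (0 to 1); they miss things now and then, are a little off and sometimes report something else, mostly with a low value. They report only what shows in the picture. A call takes as long as a camera call. They do not tell look-alikes from the thing itself.
- eyes.find_in(camera, label): "location" ([x, y, z] in m, in world coordinates, good to about 4 mm: the middle of the surface that is visible of it).
- eyes.regions_of(camera, label): "region" (400x640 bool, what is visible of it).
The state is a dict: "clock": time; "joint_pos": joint angles; "dq": joint speeds; "joint_efforts": joint torques, N m; "eef_pos": TCP position; "tool_rot": TCP orientation; "wrist_force": force on the tool from outside, world axes, zero at the start; "moment": the same for the moment, N m; "gripper_width": opening from 0.0 (shut) to 1.0 (fully open); "gripper_force": force on a finger pad.
Only numpy, scipy, OpenCV 4.12 (cv2) and the standard library are available. Lean on these libraries where they do the work, as an engineer would, in place of code of your own. Each camera call takes 0.05 s, during which the arm holds its last target. There are 200 camera calls.

## Working session

There is one attempt and no reset: what is moved stays moved. The work goes in short steps, Python scripts to look and compute and a tool call to move; the robot and the scene stay as the last step left them, time stands still between calls to the robot, and variables do not carry over. Pictures are saved under pics/ and viewed, at most 10 in all, crops included, and the job is handed in when it is done.

Besides the shell and the picture viewer there is one more tool, called after "Emit:" as name([rows], argument=value, ...), one row to a line, values as JSON. step_arm: Moves the arm, as the interface text tells. Its arguments: {"type":"object","properties":{"deltas":{"type":"array"},"newtons":{"type":"number"}},"required":["deltas"]}

```bash
ls; mkdir -p pics; cat > h.py <<'E'
import numpy as np, cv2
from scipy.spatial.transform import Rotation as R
from bench import readout, eyes, ticket
def pts(f):
    """world xyz of every pixel (nan where no range)"""
    K=f["K"]; z=f["range_z"]; v,u=np.mgrid[:z.shape[0],:z.shape[1]]
    p=np.stack([(u-K[0,2])/K[0,0]*z,-(v-K[1,2])/K[1,1]*z,-z],-1)
    p[z<=0]=np.nan
    return p@R.from_quat(f["attitude"]).as_matrix().T+np.array(f["xyz"])
E
python3 - <<'E'
from h import *
print(readout.state())
for n in("side","top"):
    f=eyes.grab_frame(n); cv2.imwrite(f"pics/{n}0.png",f["pixels"]); np.savez(f"{n}0.npz",**f)
    print(n,f["xyz"],f["attitude"],f["K"].tolist(),[k for k in f])
    for l in("handle","handle_grip","handle_eye","rack","pan","stub","button","turner","whisk","shaker_a"):
        print(l,[(np.round(d["location"],3).tolist(),round(d["p"],2)) for d in eyes.find_in(n,l)])
E
```

```text
pics
{'clock': 0.0, 'joint_pos': array([-1.38211997e+00,  2.45808064e-01,  1.55903989e+00,  1.88669722e-05,
        1.33870130e+00, -1.74121365e-01]), 'dq': array([ 0.00020233,  0.00031054,  0.00080962, -0.00070911, -0.00038524,
        0.00059857]), 'joint_efforts': array([-1.56644717e-03, -4.15840459e+01, -3.14603198e+01,  6.84191147e-02,
        3.32100643e-02, -1.40538500e-04]), 'eef_pos': array([ 0.23059299, -0.60726194,  0.30153513]), 'tool_rot': array([ 9.83592216e-01,  1.80403427e-01,  2.05868746e-06, -9.78337493e-04]), 'wrist_force': array([-1.04382449,  0.33935441, -0.21508061]), 'moment': array([ 0.04440889,  0.06941076, -0.04936315]), 'gripper_force': 0.0, 'gripper_width': 1.001718255167357}
side [0.26838689 0.55251689 0.70866009] [-0.05943354  0.4764055   0.87112905 -0.10314865] [[445.28369872613257, 0.0, 318.69582782109853], [0.0, 445.28369872613257, 200.0980190307213], [0.0, 0.0, 1.0]] ['pixels', 'range_z', 'K', 'xyz', 'attitude']
handle [([0.485, -0.333, 0.192], 0.98)]
handle_grip [([0.485, -0.328, 0.196], 0.74)]
handle_eye [([0.485, -0.328, 0.192], 0.8)]
rack [([0.49
[... 433 characters left out ...]
53466, 0.0, 322.72509164738295], [0.0, 446.3320890953466, 198.45095167396727], [0.0, 0.0, 1.0]] ['pixels', 'range_z', 'K', 'xyz', 'attitude']
handle [([0.48, -0.335, 0.228], 0.71)]
handle_grip [([0.481, -0.338, 0.226], 0.56)]
handle_eye [([0.478, -0.34, 0.232], 0.47)]
rack [([0.482, -0.43, 0.013], 0.74)]
pan [([0.616, -0.033, 0.01], 0.82), ([0.482, -0.432, 0.017], 0.73)]
stub [([0.507, -0.069, 0.041], 0.62)]
button []
turner [([0.448, -0.415, 0.152], 0.5), ([0.483, -0.338, 0.228], 0.31)]
whisk [([0.407, -0.486, 0.171], 0.81), ([0.45, -0.411, 0.154], 0.33)]
shaker_a [([0.508, -0.203, 0.045], 0.62), ([0.412, -0.486, 0.171], 0.55), ([0.398, -0.259, 0.059], 0.51), ([0.343, -0.308, 0.057], 0.51)]
```

View pics/side0.png

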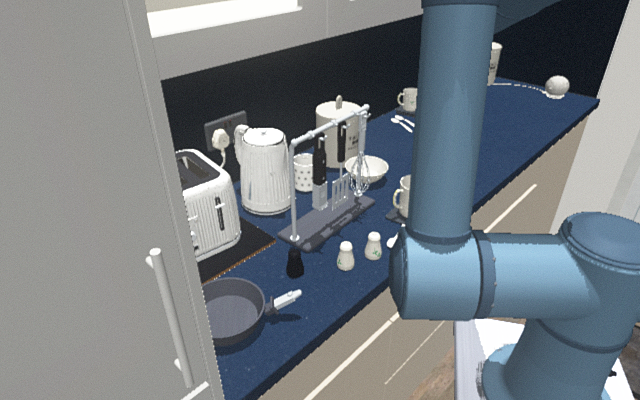

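View pics/top0.png

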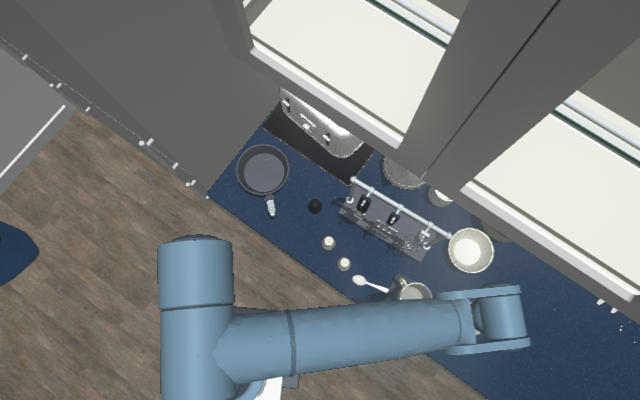

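```bash
cat > m.py <<'E'
from h import *
P={}
for n in("side","top"):
    f=dict(np.load(f"{n}0.npz")); p=pts(f); P[n]=p
    m=eyes.regions_of(n,"handle"); 
    if m:
        q=p[m[0]["region"]&np.isfinite(p[...,0])]; print(n,"handle med",np.median(q,0).round(4),"zmin/max",np.percentile(q[:,2],[1,50,99]).round(4), len(q))
        for lo in np.arange(.1,.3,.03):
            s=q[(q[:,2]>lo)&(q[:,2]<lo+.03)]
            if len(s)>4: print("  z",lo.round(2),len(s),s.mean(0).round(4),s.min(0).round(3),s.max(0).round(3))
    q=p.reshape(-1,3); q=q[np.isfinite(q[:,0])]
    b=q[(q[:,2]>.27)&(q[:,2]<.31)&(q[:,0]>.3)&(q[:,0]<.7)&(q[:,1]<-.25)&(q[:,1]>-.6)]
    print(n,"bar",len(b)); 
    if len(b):
        l=cv2.fitLine(b[:,:2].astype(np.float32),cv2.DIST_HUBER,0,.003,.003).ravel(); print(l, "ang",np.degrees(np.arctan2(l[1],l[0])), b[:,2].mean())
        t=(b[:,:2]-l[2:])@l[:2]; d=(b[:,:2]-l[2:])@np.array([-l[1],l[0]])
        print(" t range",np.percentile(t,[0,2,98,100]).round(3)," d",np.percentile(d,[0,5,50,95,100]).round(3))
    # pan rim & stub
    c=q[(abs(q[:,0]-.6)<.2)&(abs(q[:,1]+.06)<.2)&(q[:,2]>.036)&(q[:,2]<.05)]
    m=eyes.regions_of(n,"stub")
    if m:
        s=p[m[0]["region"]&np.isfinite(p[...,0])]; print(n,"stub reg",len(s),s.min(0).round(3),s.max(0).round(3)); np.save(f"stub_{n}.npy",s)
    m=eyes.regions_of(n,"pan")
    if m:
        s=p[m[0]["region"]&np.isfinite(p[...,0])]; print(n,"pan reg",len(s),s.min(0).round(3),s.max(0).round(3)); np.save(f"pan_{n}.npy",s)
        rim=s[(s[:,2]>.038)&(s[:,2]<.05)]; print(" rim",len(rim),cv2.minEnclosingCircle(rim[:,:2].astype(np.float32)))
    w=q[(abs(q[:,0]-.45)<.15)&(abs(q[:,1]+.15)<.3)&(abs(q[:,2])<.012)]; print(n,"worktop z",np.median(w[:,2]))
for n in("side","top"):
    p=P[n]; 
    # big obstacles near the arm's path, by height
    q=p.reshape(-1,3); q=q[np.isfinite(q[:,0])]
    for lo,hi in((.31,.5),(.5,.8),(.8,1.3)):
        s=q[(q[:,2]>lo)&(q[:,2]<hi)&(q[:,0]>.3)&(q[:,0]<1)&(abs(q[:,1]+.1)<.6)]
        H,_,_=np.histogram2d(s[:,0],s[:,1],bins=[np.arange(.3,1.01,.1),np.arange(-.7,.51,.1)]); print(n,lo,hi); print(H.astype(int))
E
python3 m.py
```

```text
side handle med [ 0.4859 -0.3308  0.1914] zmin/max [0.0549 0.1914 0.2953] 971
  z 0.1 155 [ 0.4853 -0.3328  0.116 ] [ 0.47  -0.355  0.102] [ 0.505 -0.322  0.13 ]
  z 0.13 157 [ 0.4861 -0.3339  0.1448] [ 0.471 -0.357  0.13 ] [ 0.503 -0.322  0.16 ]
  z 0.16 146 [ 0.4855 -0.3315  0.175 ] [ 0.472 -0.349  0.16 ] [ 0.503 -0.321  0.19 ]
  z 0.19 153 [ 0.4863 -0.3312  0.2052] [ 0.473 -0.345  0.19 ] [ 0.503 -0.322  0.22 ]
  z 0.22 171 [ 0.4862 -0.3317  0.2353] [ 0.473 -0.348  0.22 ] [ 0.503 -0.323  0.25 ]
  z 0.25 111 [ 0.4876 -0.3364  0.2615] [ 0.477 -0.354  0.25 ] [ 0.499 -0.323  0.28 ]
  z 0.28 55 [ 0.4881 -0.335   0.2904] [ 0.479 -0.349  0.28 ] [ 0.497 -0.326  0.298]
side bar 817
[ 0.4734232  0.8808351  0.5093214 -0.3433769] ang 61.743267 0.2870678741510808
 t range [-0.232 -0.225  0.051  0.056]  d [-0.019 -0.013 -0.002  0.03   0.042]
side stub reg 1001 [ 0.469 -0.704 -0.005] [ 0.569 -0.321  0.298]
side pan reg 3702 [ 0.463 -0.114 -0.005] [0.681 0.146 0.181]
 rim 515 ((0.5788613557815552, -0.049295954406261444), 0.10590704530477524)
side worktop z -0.0016552355765937499
top handle med [ 0
[... 3085 characters left out ...]
1893 2545 1997    0    0    0  137]
 [   0    1 1000  801 1377 1247  658    0    0    0    0    0]
 [   0    0    0    0    0    0    0    0    0    0    0    0]]
top 0.8 1.3
[[    0     0     0     0     0     0     0     0     0     0     0     0]
 [  973  1149 13683     0     0     0     0     0     0     0     0     0]
 [    0   193  3647  3122     0     0     0     0  2738   136     0     0]
 [    0     0    24   949   138     0     0    77   216    20     0     0]
 [    0     0     0     0     0     0     0     0     0     0     0     0]
 [    0     0     0     0     0     0     0     0     0     0     0     0]
 [    0     0     0     0     0     0     0     0     0     0     0     0]]
```

```bash
cat > m2.py <<'E'
from h import *
from scipy.optimize import least_squares
Q={}
for n in("side","top"):
    f=dict(np.load(f"{n}0.npz")); q=pts(f).reshape(-1,3); Q[n]=q=q[np.isfinite(q[:,0])]
    b=q[(q[:,2]>.27)&(q[:,2]<.31)&(q[:,0]>.3)&(q[:,0]<.7)&(q[:,1]<-.25)&(q[:,1]>-.6)]
    # bar: RANSAC line
    best=(0,)
    rng=np.random.default_rng(0)
    for _ in range(500):
        i,j=rng.choice(len(b),2,False); d=b[j,:2]-b[i,:2]; L=np.linalg.norm(d)
        if L<.1: continue
        d/=L; r=abs((b[:,:2]-b[i,:2])@np.array([-d[1],d[0]])); k=r<.007
        if k.sum()>best[0]: best=(k.sum(),k)
    k=best[1]; l=cv2.fitLine(b[k,:2].astype(np.float32),cv2.DIST_L2,0,.003,.003).ravel()
    t=(b[k,:2]-l[2:])@l[:2]; e=[l[2:]+l[:2]*v for v in(t.min(),t.max())]
    print(n,"bar ang",np.degrees(np.arctan2(l[1],l[0])).round(2),"ends",np.round(e,4).tolist(),"mid",np.mean(e,0).round(4),"L",np.ptp(t).round(3),"n",k.sum())
    u=l[:2]; nn=np.array([-u[1],u[0]])
    s=b[~k]; print("  hooks (along from mid, out)",np.round(np.percentile((s[:,:2]-np.mean(e,0))@nn,[0,50,95,100]),3))
    # pan rim
    c=q[(abs(q[:,0]-.61)<.14)&(abs(q[:,1]+.04)<.14)&(q[:,2]>.037)&(q[:,2]<.05)]
    g=least_squares(lambda x:np.hypot(c[:,0]-x[0],c[:,1]-x[1])-.081,[.61,-.04],loss="cauchy",f_scale=.003).x
    r=np.hypot(*(c[:,:2]-g).T); print("  pan",g.round(4),"n",len(c),(abs(r-.081)<.006).sum())
    # stub
    st=q[(np.hypot(*(q[:,:2]-g).T)>.108)&(np.hypot(*(q[:,:2]-g).T)<.165)&(q[:,2]>.03)&(q[:,2]<.08)&(abs(q[:,0]-.51)<.06)&(abs(q[:,1]+.065)<.06)]
    d=st[:,:2]-g; a=np.degrees(np.arctan2(d[:,1],d[:,0]))%360; rr=np.hypot(*d.T)
    print("  stub n",len(st),"ang mean/med",a.mean().round(2),np.median(a).round(2),"r",rr.min().round(3),rr.max().round(3),"z",st[:,2].min().round(3),st[:,2].max().round(3))
    for lo in np.arange(.105,.165,.01):
        s=st[(rr>lo)&(rr<lo+.01)]
        if len(s): print("    r",lo.round(3),"n",len(s),"z top",np.percentile(s[:,2],90).round(4),"ang",(np.degrees(np.arctan2(*(s[:,:2]-g).mean(0)[::-1]))%360).round(1))
# obstacles in rack frame
a=np.radians(-26.5); X=np.array([np.cos(a),np.sin(a)]); Y=np.array([-np.sin(a),np.cos(a)])
o=np.array([.494,-.386])
for n in Q:
  for lo,hi in((.02,.16),(.16,.3),(.32,.45),(.45,.6),(.6,.8),(.8,1.1)):
    q=Q[n]; q=q[(q[:,2]>lo)&(q[:,2]<hi)]; x=(q[:,:2]-o)@X; y=(q[:,:2]-o)@Y
    print(n,lo,hi,[(round(c,2),(x[(abs(y-c)<.05)&(x>.06)].min().round(2) if ((abs(y-c)<.05)&(x>.06)).any() else None)) for c in np.arange(-.3,.6,.1)])
E
python3 m2.py
```

```text
side bar ang 63.33 ends [[0.4088, -0.5529], [0.5383, -0.295]] mid [ 0.4736 -0.4239] L 0.289 n 472
  hooks (along from mid, out) [-0.014  0.026  0.042  0.046]
  pan [ 0.6124 -0.0279] n 631 430
  stub n 251 ang mean/med 198.54 198.0 r 0.108 0.159 z 0.03 0.067
    r 0.105 n 44 z top 0.0442 ang 198.3
    r 0.115 n 52 z top 0.0486 ang 198.9
    r 0.125 n 59 z top 0.0607 ang 198.2
    r 0.135 n 51 z top 0.0608 ang 198.3
    r 0.145 n 36 z top 0.0656 ang 198.8
    r 0.155 n 9 z top 0.0639 ang 199.6
top bar ang 63.67 ends [[0.4083, -0.5593], [0.5372, -0.299]] mid [ 0.4727 -0.4292] L 0.29 n 575
  hooks (along from mid, out) [-0.016  0.026  0.044  0.048]
  pan [ 0.6118 -0.0298] n 478 337
  stub n 87 ang mean/med 199.91 199.91 r 0.108 0.157 z 0.04 0.068
    r 0.105 n 13 z top 0.047 ang 199.6
    r 0.115 n 18 z top 0.0537 ang 199.9
    r 0.125 n 17 z top 0.0642 ang 200.1
    r 0.135 n 20 z top 0.0633 ang 199.8
    r 0.145 n 16 z top 0.0677 ang 200.2
    r 0.155 n 3 z top 0.0673 ang 199.5
side 0.02 0.16 [(np.float64(-0.3), np.float64(0.07)), (np.float64(-0.2), np.float64(0.06)), (np.float64(-0.1)
[... 2818 characters left out ...]
0.3), np.float64(0.06)), (np.float64(0.4), np.float64(0.06)), (np.float64(0.5), np.float64(0.06))]
top 0.6 0.8 [(np.float64(-0.3), np.float64(0.35)), (np.float64(-0.2), np.float64(0.35)), (np.float64(-0.1), None), (np.float64(0.0), None), (np.float64(0.1), None), (np.float64(0.2), None), (np.float64(0.3), None), (np.float64(0.4), np.float64(0.06)), (np.float64(0.5), np.float64(0.06))]
top 0.8 1.1 [(np.float64(-0.3), np.float64(0.08)), (np.float64(-0.2), np.float64(0.06)), (np.float64(-0.1), np.float64(0.06)), (np.float64(0.0), np.float64(0.07)), (np.float64(0.1), np.float64(0.07)), (np.float64(0.2), np.float64(0.07)), (np.float64(0.3), None), (np.float64(0.4), None), (np.float64(0.5), None)]
```

```bash
python3 - <<'E'
from h import *
a=np.radians(-26.5); X=np.array([np.cos(a),np.sin(a)]); Y=np.array([-np.sin(a),np.cos(a)]); o=np.array([.473,-.4265])
for n in("top","side"):
    q=pts(dict(np.load(f"{n}0.npz"))).reshape(-1,3); q=q[np.isfinite(q[:,0])]
    x=(q[:,:2]-o)@X; y=(q[:,:2]-o)@Y
    for c in(.05,.15,.25,.35,.45):
        k=(abs(y-c)<.05)&(q[:,2]>.31)&(x>-.25)
        H,_,_=np.histogram2d(x[k],q[k,2],bins=[np.arange(-.25,.41,.05),[.31,.35,.4,.45,.5,.55,.6,.7,.8,.9,1.0,1.2]])
        print(n,"y'",c,"rows x'=-.25.. cols z"); print(H.astype(int)[:, :])
E
```

```text
top y' 0.05 rows x'=-.25.. cols z
[[   0    0    0    0    0    0    0    0    0    0    0]
 [   0    0    0    0    0    0    0    0    0    0    0]
 [   0    0    0    0    0    0    0    0    0    0    0]
 [   0    0    0    0    0    0    0    0    0    0    0]
 [   0    0    0    0    0    0    0    0    0    0    0]
 [   0    0    0  136  501  427  946 1412 2254 3903 1387]
 [   0    0    0    5  238    0    0    0  275    0    0]
 [   0    0    0    0  227    0    0    0  145    0    0]
 [   0    0    0    0  164    0    0    0    0    0    0]
 [   0    0    0    0  111    0    0    0    0    0    0]
 [   0    0    0    0   43    0    0    0    0    0    0]
 [   0    0    0    0    1    0    0    0    0    0    0]
 [   0    0    0    0    0    0    0    0    0    0    0]]
top y' 0.15 rows x'=-.25.. cols z
[[   0    0    0    0    0    0    0    0    0    0    0]
 [   0    0    0    0    0    0    0    0    0    0    0]
 [   0    0    0    0    0    0    0    0    0    0    0]
 [   0    0    0    0    0    0    0    0    0    0    0]
 [   0    0    0    0    0    0    0    0    
[... 5379 characters left out ...]
    0    0    0    0]
 [   0    0    0    0    0    0    0    0    0    0    0]
 [   0    0    0    0    0    0    0    0    0    0    0]
 [   0    0    0    0    0    0    0    0    0    0    0]]
side y' 0.45 rows x'=-.25.. cols z
[[ 0  0  0  0  0  0  0  0  0  0  0]
 [ 0  0  0  0  0  0  0  0  0  0  0]
 [ 0  0  0  0  0  0  0  0  0  0  0]
 [ 0  0  0  0  0  0  0  0  0  0  0]
 [ 0  0  0  0  0  0  0  0  0  0  0]
 [ 0  0  0  6 20  0  0  0  0  0  0]
 [ 0  0  0  0  0  0  0  0  0  0  0]
 [ 0  0  0  0  0  0  0  0  0  0  0]
 [ 0  0  0  0  0  0  0  0  0  0  0]
 [ 0  0  0  0  0  0  0  0  0  0  0]
 [ 0  0  0  0  0  0  0  0  0  0  0]
 [ 0  0  0  0  0  0  0  0  0  0  0]
 [ 0  0  0  0  0  0  0  0  0  0  0]]
```

```bash
python3 - <<'E'
from h import *
a=np.radians(-26.5); X=np.array([np.cos(a),np.sin(a)]); Y=np.array([-np.sin(a),np.cos(a)]); o=np.array([.473,-.4265])
t=np.array([.2306,-.6073,.3015]); c=np.radians(-79.2); U=np.array([np.cos(c),np.sin(c)]); V=np.array([-np.sin(c),np.cos(c)])
for n in("top","side"):
    q=pts(dict(np.load(f"{n}0.npz"))).reshape(-1,3); q=q[np.isfinite(q[:,0])]
    x=(q[:,:2]-o)@X; y=(q[:,:2]-o)@Y
    k=(y>0)&(y<.35)&(q[:,2]>.45)&(q[:,2]<.54)&(x>-.05)&(x<.1); print(n,"front x'",np.percentile(x[k],[0,2,10,25,50]).round(3),"zmin",np.percentile(q[k,2],[0,1,5]).round(3))
    d=q-t; u=d[:,:2]@U; v=d[:,:2]@V
    for lo in np.arange(0,.6,.04):
        k=(d[:,2]>lo)&(d[:,2]<lo+.04)&(abs(u)<.25)&(abs(v)<.2)
        if k.sum()>5: print(n,"dz",lo.round(2),k.sum(),"radial",np.percentile(u[k],[1,50,99]).round(3),"lateral(left+)",np.percentile(v[k],[1,50,99]).round(3))
E
```

```text
top front x' [0.022 0.024 0.028 0.035 0.073] zmin [0.48  0.485 0.49 ]
top dz 0.04 8 radial [0.055 0.064 0.083] lateral(left+) [0.036 0.036 0.037]
top dz 0.08 100 radial [-0.035 -0.024 -0.013] lateral(left+) [-0.039 -0.006  0.033]
top dz 0.12 178 radial [-0.037 -0.032 -0.021] lateral(left+) [-0.042 -0.001  0.03 ]
top dz 0.16 1131 radial [-0.047  0.079  0.247] lateral(left+) [-0.042  0.055  0.197]
top dz 0.2 9904 radial [-0.125  0.128  0.248] lateral(left+) [-0.056  0.092  0.198]
top dz 0.24 4608 radial [-0.226 -0.09   0.22 ] lateral(left+) [-0.053  0.026  0.194]
top dz 0.28 2110 radial [-0.25  -0.215 -0.163] lateral(left+) [-0.044 -0.001  0.042]
top dz 0.52 236 radial [0.049 0.059 0.071] lateral(left+) [0.182 0.193 0.2  ]
side front x' [0.021 0.024 0.027 0.031 0.037] zmin [0.48  0.481 0.484]
side dz 0.16 487 radial [-0.011  0.07   0.172] lateral(left+) [0.043 0.128 0.199]
side dz 0.2 703 radial [-0.011  0.05   0.161] lateral(left+) [0.052 0.146 0.199]
```

```bash
python3 - <<'E'
import cv2
i=cv2.imread("pics/top0.png"); cv2.imwrite("pics/topc.png",cv2.resize(i[250:400,220:540],None,fx=2.5,fy=2.5))
E
```

```text
(no output)
```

View pics/topc.png

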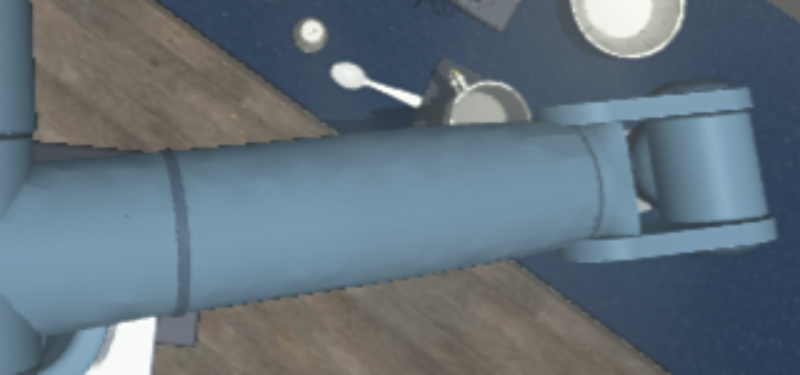

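```bash
python3 - <<'E'
from h import *
t=np.array([.2306,-.6073,.3015]); c=np.radians(-79.2); U=np.array([np.cos(c),np.sin(c)]); V=np.array([-np.sin(c),np.cos(c)])
f=dict(np.load("top0.npz")); p=pts(f); px=f["pixels"].astype(int)
blue=(px[...,0]>px[...,2]+25)
q=p[blue&np.isfinite(p[...,0])]
d=q-t; u=d[:,:2]@U; v=d[:,:2]@V
for lo in np.arange(-.1,.1,.02):
  k=(d[:,2]>.05)&(u>lo)&(u<lo+.02)&(abs(v)<.15)
  if k.sum(): print("u",lo.round(2),k.sum(),"v",v[k].min().round(3),v[k].max().round(3),"dz",d[k,2].min().round(3),d[k,2].max().round(3), "dz med left/mid/right",[np.median(d[k&(abs(v-w)<.02),2]).round(3) if (k&(abs(v-w)<.02)).any() else None for w in(-.05,0,.05)])
E
```

```text
u -0.1 684 v -0.057 0.055 dz 0.223 0.253 dz med left/mid/right [np.float64(0.242), np.float64(0.247), np.float64(0.242)]
u -0.08 310 v -0.057 0.055 dz 0.213 0.246 dz med left/mid/right [np.float64(0.24), np.float64(0.243), np.float64(0.241)]
u -0.06 189 v -0.058 0.055 dz 0.158 0.241 dz med left/mid/right [np.float64(0.236), None, np.float64(0.237)]
u -0.04 936 v -0.064 0.058 dz 0.088 0.238 dz med left/mid/right [np.float64(0.226), np.float64(0.202), np.float64(0.231)]
u -0.02 761 v -0.067 0.06 dz 0.186 0.234 dz med left/mid/right [np.float64(0.222), np.float64(0.22), np.float64(0.226)]
u 0.0 633 v -0.066 0.061 dz 0.173 0.231 dz med left/mid/right [np.float64(0.222), np.float64(0.221), np.float64(0.223)]
u 0.02 322 v -0.061 0.059 dz 0.178 0.223 dz med left/mid/right [np.float64(0.215), np.float64(0.214), np.float64(0.215)]
```

Emit:
step_arm([
  {"offset": [0, 0, 0.8], "twist": 0.5, "hand": 60},
  {"offset": [0.3, 0.8, 1], "twist": 1.5, "hand": 60},
  {"offset": [0.8, 2.2, 1], "twist": 2.5, "hand": 60},
  {"offset": [1.4, 3.8, 1], "twist": 3.5, "hand": 60},
  {"offset": [2, 5.5, 1], "twist": 4.5, "hand": 60},
  {"offset": [2.6, 7.2, 1], "twist": 5.5, "hand": 60},
  {"offset": [3.2, 9, 1], "twist": 6.5, "hand": 60},
  {"offset": [3.8, 10.6, 1], "twist": 7.5, "hand": 60},
  {"offset": [4.4, 12.2, 1], "twist": 8.5, "hand": 60},
  {"offset": [4.84, 13.48, 1], "twist": 9.5, "hand": 60},
])

```text
clock: 2.4
eef_pos: [0.3521, -0.2686, 0.3278]
tool_rot: [0.662, 0.75, 0.0, 0.0]
wrist_force: [0.9, 0.1, 1.0]
gripper_width: 0.636
gripper_force: 0.0
```

Emit:
step_arm([
  {"offset": [0, 0, 0], "twist": 1, "hand": 60},
  {"offset": [0, 0, 0], "twist": 2, "hand": 60},
  {"offset": [0, 0, 0], "twist": 3, "hand": 60},
  {"offset": [0, 0, 0], "twist": 4, "hand": 60},
  {"offset": [0, 0, 0], "twist": 5, "hand": 60},
  {"offset": [0, 0, 0], "twist": 6, "hand": 60},
  {"offset": [0, 0, 0], "twist": 7, "hand": 60},
  {"offset": [0, 0, 0], "twist": 7.1, "hand": 60},
  {"offset": [0, 0, 0], "twist": 7.1, "hand": 60},
])

```text
clock: 3.3
eef_pos: [0.3517, -0.2707, 0.3278]
tool_rot: [0.23, 0.973, -0.0, 0.0]
wrist_force: [-0.5, -0.6, -0.3]
gripper_width: 0.643
gripper_force: 0.0
```

```bash
python3 - <<'E'
from h import *
print(np.degrees(readout.state()["joint_pos"]).round(1))
a=np.radians(-26.5); X=np.array([np.cos(a),np.sin(a)]); Y=np.array([-np.sin(a),np.cos(a)]); o=np.array([.473,-.4265])
for n in("side","top"):
    f=eyes.grab_frame(n); p=pts(f); cv2.imwrite(f"pics/{n}1.png",f["pixels"])
    for lab in("handle","turner"):
        m=eyes.regions_of(n,lab)
        if not m: print(n,lab,"none"); continue
        r=cv2.erode(m[0]["region"].astype(np.uint8),np.ones((2,2)))>0
        q=p[r&np.isfinite(p[...,0])]; x=(q[:,:2]-o)@X; y=(q[:,:2]-o)@Y
        print(n,lab,m[0]["p"],len(q))
        for lo,hi in((.11,.165),(.18,.245),(.26,.3)):
            k=(q[:,2]>lo)&(q[:,2]<hi)
            if k.sum()>5: print("  z",lo,hi,k.sum(),"x'",np.percentile(x[k],[2,10,50,90,98]).round(4),"y'",np.percentile(y[k],[2,10,50,90,98]).round(4),"zmax",q[k,2].max().round(4))
    q=p.reshape(-1,3); q=q[np.isfinite(q[:,0])]; x=(q[:,:2]-o)@X; y=(q[:,:2]-o)@Y
    for lo in(-.14,-.05,.03,.11):
        k=(q[:,2]>.278)&(q[:,2]<.302)&(y>lo)&(y<lo+.03)&(abs(x)<.012); 
        if k.any(): print("  bar y'",lo,k.sum(),"x' med",np.median(x[k]).round(4),"z98",np.percentile(q[k,2],98).round(4))
E
```

```text
[ -52.3  -16.5  116.6    0.    79.8 -115.7]
side handle 0.73 895
  z 0.11 0.165 275 x' [-0.0374 -0.0364 -0.0342 -0.0202 -0.0178] y' [0.0684 0.071  0.0941 0.099  0.0999] zmax 0.1649
  z 0.18 0.245 310 x' [-0.038  -0.0371 -0.0347 -0.0225 -0.0188] y' [0.0736 0.0774 0.0942 0.0986 0.0998] zmax 0.2448
  z 0.26 0.3 80 x' [-0.0311 -0.0296 -0.0278 -0.024  -0.0232] y' [0.0726 0.0745 0.0926 0.097  0.098 ] zmax 0.2963
side turner none
  bar y' -0.14 28 x' med 0.0001 z98 0.2924
  bar y' -0.05 40 x' med -0.0012 z98 0.292
  bar y' 0.03 48 x' med -0.001 z98 0.2913
  bar y' 0.11 58 x' med -0.0019 z98 0.2929
top handle 0.47 248
  z 0.11 0.165 44 x' [-0.0389 -0.0373 -0.036  -0.0348 -0.0261] y' [0.0677 0.0692 0.0804 0.0924 0.0948] zmax 0.1637
  z 0.18 0.245 61 x' [-0.0381 -0.0378 -0.0366 -0.033  -0.022 ] y' [0.0677 0.0688 0.0796 0.0915 0.0946] zmax 0.2446
  z 0.26 0.3 63 x' [-0.0446 -0.0378 -0.0289 -0.0237 -0.0232] y' [0.069  0.071  0.082  0.0909 0.0932] zmax 0.2994
top turner 0.79 141
  z 0.11 0.165 39 x' [-0.0265 -0.0263 -0.0256 -0.0243 -0.0232] y' [-0.0322 -0.0286 -0.0056  0.0219  0.0258] zmax 0.1548
  z 0.18 0.245 11 x' [-0.0316 -0.0313 -0.0311 -0.0305 -0.0301] y' [-0.0055 -0.0042 -0.001   0.0015  0.0028] zmax 0.241
  z 0.26 0.3 40 x' [-0.0354 -0.0296 -0.0273 -0.0231 -0.0222] y' [-0.0135 -0.0124 -0.0031  0.004   0.0056] zmax 0.2998
  bar y' -0.14 65 x' med 0.0012 z98 0.2951
  bar y' -0.05 59 x' med 0.001 z98 0.2955
  bar y' 0.03 56 x' med 0.0007 z98 0.2947
  bar y' 0.11 63 x' med 0.0005 z98 0.2986
```

Emit:
step_arm([
  {"offset": [0.5, -0.26, -0.4], "twist": 0, "hand": 60},
  {"offset": [1.3, -0.68, -0.84], "twist": 0, "hand": 60},
  {"offset": [2.3, -1.2, -0.84], "twist": 0, "hand": 60},
  {"offset": [3.3, -1.72, -0.84], "twist": 0, "hand": 60},
  {"offset": [3.9, -2.03, -0.84], "twist": 0, "hand": 60},
  {"offset": [4.17, -2.18, -0.84], "twist": 0, "hand": 60},
  {"offset": [4.17, -2.18, -0.84], "twist": 0, "hand": 60},
])

```text
clock: 4.3
eef_pos: [0.4562, -0.3254, 0.3064]
tool_rot: [0.228, 0.974, 0.0, -0.0]
wrist_force: [-0.5, 0.3, -0.8]
gripper_width: 0.64
gripper_force: 0.0
```

Emit:
step_arm([
  {"offset": [0.2, -0.1, 0], "twist": 0, "hand": 60},
  {"offset": [0.4, -0.2, 0], "twist": 0, "hand": 60},
  {"offset": [0.5, -0.25, 0], "twist": 0, "hand": 60},
  {"offset": [0.6, -0.3, 0], "twist": 0, "hand": 60},
  {"offset": [0.65, -0.33, 0], "twist": 0, "hand": 60},
  {"offset": [0.65, -0.33, 0], "twist": 0, "hand": 60},
])

```text
clock: 4.9
eef_pos: [0.4722, -0.3335, 0.3067]
tool_rot: [0.228, 0.974, 0.0, -0.0]
wrist_force: [-0.4, -0.5, 0.2]
gripper_width: 0.636
gripper_force: 0.0
```

```bash
python3 - <<'E'
from h import *
f=eyes.grab_frame("side"); i=f["pixels"]; g=eyes.grab_frame("top")["pixels"]
a=cv2.resize(i[60:260,230:430],(560,560),interpolation=cv2.INTER_CUBIC); cv2.imwrite("pics/g1.png",a)
print(readout.state()["joint_efforts"].round(2))
E
```

```text
[  0.   -34.36 -31.34  -0.04   0.06   0.  ]
```

View pics/g1.png

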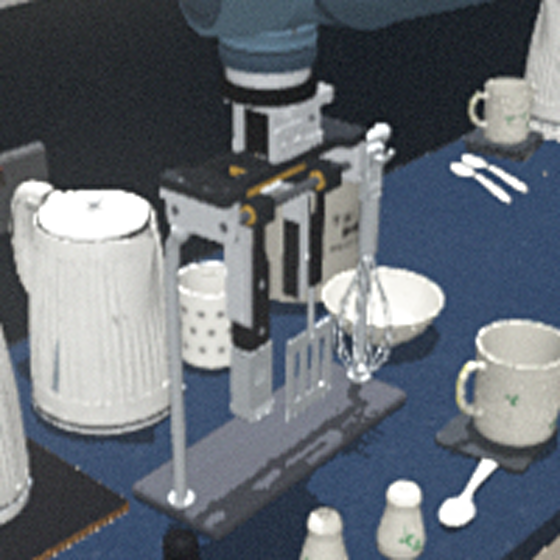

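Emit:
step_arm([
  {"offset": [0.07, -0.035, 0], "twist": 0, "hand": 60},
  {"offset": [0.14, -0.07, 0], "twist": 0, "hand": 60},
  {"offset": [0.17, -0.085, 0], "twist": 0, "hand": 60},
])

```text
clock: 5.3
eef_pos: [0.4766, -0.3357, 0.3067]
tool_rot: [0.228, 0.974, -0.0, 0.0]
wrist_force: [0.5, 0.3, 0.7]
gripper_width: 0.638
gripper_force: 0.0
```

Emit:
step_arm([
  {"offset": [0, 0, 0], "twist": 0, "hand": 45},
  {"offset": [0, 0, 0], "twist": 0, "hand": 38},
  {"offset": [0, 0, 0], "twist": 0, "hand": 34},
  {"offset": [0, 0, 0], "twist": 0, "hand": 20},
  {"offset": [0, 0, 0], "twist": 0, "hand": 20},
  {"offset": [0, 0, 0], "twist": 0, "hand": 20},
], newtons=25)

```text
clock: 5.9
eef_pos: [0.4764, -0.3355, 0.3066]
tool_rot: [0.228, 0.974, 0.0, 0.0]
wrist_force: [0.6, -0.2, -0.0]
gripper_width: 0.317
gripper_force: 25.0
```

Emit:
step_arm([
  {"offset": [0, 0, 0.2], "twist": 0, "hand": 20},
  {"offset": [0, 0, 0.45], "twist": 0, "hand": 20},
  {"offset": [0, 0, 0.7], "twist": 0, "hand": 20},
  {"offset": [0, 0, 0.75], "twist": 0, "hand": 20},
  {"offset": [0, 0, 0.75], "twist": 0, "hand": 20},
])

```text
clock: 6.4
eef_pos: [0.4765, -0.3357, 0.326]
tool_rot: [0.228, 0.974, -0.0, 0.0]
wrist_force: [-0.2, -0.1, -1.6]
gripper_width: 0.317
gripper_force: 25.0
```

```bash
python3 - <<'E'
from h import *
a=np.radians(-26.5); X=np.array([np.cos(a),np.sin(a)]); Y=np.array([-np.sin(a),np.cos(a)]); o=np.array([.473,-.4265])
print(readout.state()["wrist_force"].round(2))
for n in("side","top"):
    f=eyes.grab_frame(n); p=pts(f); m=eyes.regions_of(n,"handle")
    if m:
        q=p[m[0]["region"]&np.isfinite(p[...,0])]; x=(q[:,:2]-o)@X; y=(q[:,:2]-o)@Y
        print(n,m[0]["p"],len(q),"z",np.percentile(q[:,2],[1,3,10,50,97]).round(4))
        for lo,hi in((.11,.14),(.14,.17),(.17,.2)):
            k=(q[:,2]>lo)&(q[:,2]<hi)
            if k.sum()>5: print(lo,k.sum(),np.percentile(x[k],[2,10,50]).round(4),np.percentile(y[k],[2,50,98]).round(4))
E
```

```text
[-0.18 -0.1  -1.55]
side 0.65 655 z [-0.0022  0.0421  0.1276  0.1759  0.2575]
0.11 113 [-0.0401 -0.0381 -0.0342] [0.0675 0.0927 0.0987]
0.14 157 [-0.0369 -0.0352 -0.032 ] [0.0686 0.0948 0.0988]
0.17 156 [-0.0375 -0.0361 -0.0336] [0.0692 0.0942 0.0989]
top 0.34 209 z [-0.0051 -0.0033 -0.0001  0.0406  0.0661]
```

Emit:
step_arm([
  {"offset": [-0.2, 0.1, 0], "twist": 0, "hand": 20},
  {"offset": [-0.5, 0.25, 0], "twist": 0, "hand": 20},
  {"offset": [-1, 0.5, 0], "twist": 0, "hand": 20},
  {"offset": [-1.6, 0.8, 0], "twist": 0, "hand": 20},
  {"offset": [-2.4, 1.2, 0], "twist": 0, "hand": 20},
  {"offset": [-3.2, 1.6, 0], "twist": 0, "hand": 20},
  {"offset": [-4, 2, 0], "twist": 0, "hand": 20},
  {"offset": [-4.4, 2.2, 0], "twist": 0, "hand": 20},
  {"offset": [-4.4, 2.2, 0], "twist": 0, "hand": 20},
])

```text
clock: 7.5
eef_pos: [0.3656, -0.2801, 0.3255]
tool_rot: [0.229, 0.973, -0.0, 0.0]
wrist_force: [0.1, 0.5, -0.9]
gripper_width: 0.319
gripper_force: 25.0
```

Emit:
step_arm([
  {"offset": [0, 0.3, 0], "twist": -1, "hand": 20},
  {"offset": [0, 0.8, 0], "twist": -2, "hand": 20},
  {"offset": [0.3, 1.4, 0], "twist": -3, "hand": 20},
  {"offset": [0.6, 2, 0], "twist": -4, "hand": 20},
  {"offset": [1, 2.6, 0], "twist": -5, "hand": 20},
  {"offset": [1.4, 3.2, 0], "twist": -6, "hand": 20},
  {"offset": [1.8, 3.8, 0], "twist": -7, "hand": 20},
  {"offset": [2.2, 4.4, 0], "twist": -8, "hand": 20},
  {"offset": [2.6, 4.9, 0], "twist": -9, "hand": 20},
  {"offset": [2.9, 5.2, 0], "twist": -10, "hand": 20},
])

```text
clock: 8.5
eef_pos: [0.4401, -0.1499, 0.3255]
tool_rot: [0.802, 0.597, 0.0, 0.0]
wrist_force: [-0.2, -0.2, -1.4]
gripper_width: 0.32
gripper_force: 25.0
```

Emit:
step_arm([
  {"offset": [0, 0, 0], "twist": -1, "hand": 20},
  {"offset": [0, 0, 0], "twist": -2, "hand": 20},
  {"offset": [0, 0, 0], "twist": -3, "hand": 20},
  {"offset": [0, 0, 0], "twist": -4, "hand": 20},
  {"offset": [0, 0, 0], "twist": -5, "hand": 20},
  {"offset": [0, 0, 0], "twist": -6, "hand": 20},
  {"offset": [0, 0, 0], "twist": -6.8, "hand": 20},
  {"offset": [0, 0, 0], "twist": -6.8, "hand": 20},
])

```text
clock: 9.3
eef_pos: [0.4395, -0.1507, 0.3255]
tool_rot: [0.986, 0.167, 0.0, 0.0]
wrist_force: [-0.3, 0.3, -0.9]
gripper_width: 0.315
gripper_force: 25.0
```

```bash
cat > hm.py <<'E'
from h import *
def meas(psi,tag=None):
    """handle axis in the vertical plane of heading psi (deg, stub outward): along-dir s (outward), lateral l, z"""
    c=np.radians(psi); S=np.array([np.cos(c),np.sin(c)]); L=np.array([-S[1],S[0]])
    st=readout.state(); t=st["eef_pos"]; print("tcp",t.round(4),"F",st["wrist_force"].round(2),"w",round(st["gripper_width"]*94,1))
    for n in("side","top"):
        f=eyes.grab_frame(n); p=pts(f)
        if tag: cv2.imwrite(f"pics/{n}_{tag}.png",f["pixels"])
        m=eyes.regions_of(n,"handle")
        for r in m[:1]:
            q=p[cv2.erode(r["region"].astype(np.uint8),np.ones((3,3))).astype(bool)&np.isfinite(p[...,0])]
            q=q[np.linalg.norm(q-(t-[0,0,.078]),axis=1)<.22]; s=(q[:,:2]-t[:2])@S; l=(q[:,:2]-t[:2])@L; np.savez(f"hm_{n}.npz",s=s,l=l,z=q[:,2])
            print(n,round(r["p"],2),len(q),"s",np.percentile(s,[1,50,99]).round(3),"l",np.percentile(l,[1,50,99]).round(3),"z",np.percentile(q[:,2],[1,50,99]).round(3))
            if len(q)>20:
                v=cv2.fitLine(np.c_[s,q[:,2]].astype(np.float32),cv2.DIST_HUBER,0,.003,.003).ravel(); v=v*np.sign(v[1]) if 0 else v
                w=cv2.fitLine(np.c_[s,l].astype(np.float32),cv2.DIST_HUBER,0,.003,.003).ravel()
                print("   tilt from level",np.degrees(np.arctan(v[1]/v[0])).round(1),"pt(s,z)",v[2:].round(4),"yaw err",np.degrees(np.arctan(w[1]/w[0])).round(1))
E
python3 -c "
from hm import *
meas(199,'t1'); print(np.degrees(readout.state()['joint_pos']).round(1),readout.state()['clock'])"
```

```text
tcp [ 0.4395 -0.1507  0.3255] F [-0.32  0.26 -0.92] w 29.6
side 0.78 557 s [0.002 0.014 0.023] l [-0.017 -0.014 -0.005] z [0.125 0.187 0.27 ]
   tilt from level 87.5 pt(s,z) [0.0136 0.1882] yaw err 1.8
[-33.  -13.1 114.2   0.   78.9  37.7] 9.5
```

Emit:
step_arm([
  {"offset": [0.3, 0.1, -0.6], "twist": 0, "hand": 20},
  {"offset": [0.6, 0.2, -1.6], "twist": 0, "hand": 20},
  {"offset": [0.9, 0.3, -2.8], "twist": 0, "hand": 20},
  {"offset": [0.95, 0.33, -3.8], "twist": 0, "hand": 20},
  {"offset": [0.95, 0.33, -4.4], "twist": 0, "hand": 20},
  {"offset": [0.95, 0.33, -4.6], "twist": 0, "hand": 20},
  {"offset": [0.95, 0.33, -4.6], "twist": 0, "hand": 20},
])

```text
clock: 10.2
eef_pos: [0.4625, -0.1423, 0.21]
tool_rot: [0.986, 0.167, -0.0, -0.0]
wrist_force: [0.4, 0.4, -1.9]
gripper_width: 0.316
gripper_force: 25.0
```

Emit:
step_arm([
  {"offset": [0, 0, 0], "twist": 0, "hand": 20},
  {"offset": [0, 0, 0], "twist": 0, "hand": 20},
  {"offset": [0, 0, 0], "twist": 0, "hand": 20},
], newtons=6)

```text
clock: 10.5
eef_pos: [0.4631, -0.1426, 0.2114]
tool_rot: [0.986, 0.167, 0.001, 0.001]
wrist_force: [0.3, -0.9, -1.3]
gripper_width: 0.319
gripper_force: 6.0
```

```bash
python3 -c "
from hm import *
meas(199,'t2')"
```

```text
tcp [ 0.4631 -0.1426  0.2114] F [ 0.32 -0.9  -1.34] w 30.0
side 0.89 425 s [0.002 0.014 0.022] l [-0.016 -0.014 -0.001] z [0.012 0.074 0.154]
   tilt from level 87.1 pt(s,z) [0.0132 0.0758] yaw err 1.0
```

Emit:
step_arm([
  {"offset": [0, 0, -0.15], "twist": 0, "hand": 20},
  {"offset": [0, 0, -0.25], "twist": 0, "hand": 20},
  {"offset": [0, 0, -0.32], "twist": 0, "hand": 20},
  {"offset": [0, 0, -0.32], "twist": 0, "hand": 20},
])

```text
clock: 11.1
eef_pos: [0.4632, -0.1424, 0.2032]
tool_rot: [0.986, 0.167, 0.0, -0.0]
wrist_force: [-1.3, 1.7, 4.6]
gripper_width: 0.32
gripper_force: 6.0
```

Emit:
step_arm([
  {"offset": [-0.2, -0.07, 0], "twist": 0, "hand": 20},
  {"offset": [-0.5, -0.17, 0], "twist": 0, "hand": 20},
  {"offset": [-0.9, -0.31, 0], "twist": 0, "hand": 20},
  {"offset": [-1.26, -0.43, 0], "twist": 0, "hand": 20},
  {"offset": [-1.7, -0.59, -0.06], "twist": 0, "hand": 20},
  {"offset": [-2.1, -0.72, -0.14], "twist": 0, "hand": 20},
  {"offset": [-2.5, -0.86, -0.26], "twist": 0, "hand": 20},
])

```text
clock: 11.8
eef_pos: [0.399, -0.164, 0.1953]
tool_rot: [0.986, 0.166, -0.0, -0.0]
wrist_force: [-0.3, -0.0, -1.2]
gripper_width: 0.318
gripper_force: 6.0
```

```bash
python3 -c "
from hm import *
meas(199,'t3')"
```

```text
tcp [ 0.399  -0.164   0.1953] F [-0.26 -0.04 -1.25] w 29.9
side 0.55 470 s [-0.058 -0.028  0.022] l [-0.017 -0.013  0.012] z [0.008 0.054 0.131]
   tilt from level 55.9 pt(s,z) [-0.0179  0.0712] yaw err -4.2
```

Emit:
step_arm([
  {"offset": [-0.2, -0.07, -0.18], "twist": 0, "hand": 20},
  {"offset": [-0.5, -0.17, -0.35], "twist": 0, "hand": 20},
  {"offset": [-0.95, -0.33, -0.68], "twist": 0, "hand": 20},
  {"offset": [-1.35, -0.46, -1.05], "twist": 0, "hand": 20},
  {"offset": [-1.65, -0.57, -1.35], "twist": 0, "hand": 20},
  {"offset": [-1.74, -0.6, -1.5], "twist": 0, "hand": 20},
  {"offset": [-1.74, -0.6, -1.5], "twist": 0, "hand": 20},
])

```text
clock: 12.7
eef_pos: [0.3559, -0.1786, 0.1574]
tool_rot: [0.986, 0.166, -0.001, -0.001]
wrist_force: [-0.1, -0.6, -1.6]
gripper_width: 0.316
gripper_force: 6.0
```

```bash
python3 -c "
from hm import *
meas(199,'t4')
i=cv2.imread('pics/side_t4.png'); cv2.imwrite('pics/t4c.png',cv2.resize(i[200:380,180:420],(800,600),interpolation=cv2.INTER_CUBIC))"
```

```text
tcp [ 0.3559 -0.1786  0.1574] F [-0.06 -0.59 -1.56] w 29.7
side 0.94 828 s [-0.096 -0.038  0.073] l [-0.017 -0.011  0.014] z [0.009 0.048 0.106]
   tilt from level 26.7 pt(s,z) [-0.0243  0.056 ] yaw err -1.0
```

View pics/t4c.png

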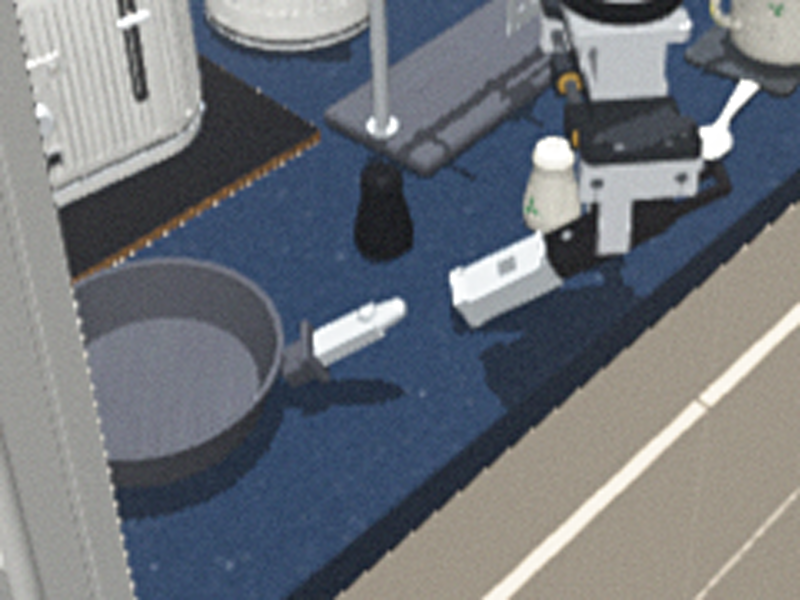

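```bash
cat > fit.py <<'E'
from h import *
from scipy.optimize import least_squares
def sdf(p,c,h):
    d=np.abs(p-c)-h; return np.linalg.norm(np.maximum(d,0),axis=1)+np.minimum(d.max(1),0)
def frame(yaw,tilt):
    S=np.array([np.cos(yaw),np.sin(yaw),0]); z=S*np.cos(tilt)+[0,0,np.sin(tilt)]; x=-S*np.sin(tilt)+[0,0,np.cos(tilt)]
    return np.stack([x,np.cross(z,x),z],1)
HB=[(np.array([0,0,.034]),np.array([.011,.015,.034])),(np.array([0,0,.108]),np.array([.012,.015,.04])),(np.array([0,0,.1715]),np.array([.005,.014,.0235]))]
SB=[(np.array([0,0,.022]),np.array([.006,.010,.022])),(np.array([0,0,.0525]),np.array([.0045,.0085,.0105]))]
def fit(q,B,x0,w,f=.0015):
    """x=[mouth/shoulder xyz, yaw, tilt]; w = prior sigmas"""
    x0=np.array(x0,float); k=len(q)**.5
    g=lambda x:np.min([np.abs(sdf((q-x[:3])@frame(x[3],x[4]),*b)) for b in B],0)
    u=lambda x:np.r_[np.sqrt(2*(np.sqrt(1+(g(x)/f)**2)-1))/k*3,(x-x0)/w]
    r=least_squares(u,x0,x_scale=[.01,.01,.01,.1,.1]); return r.x,np.median(g(r.x))
def handle(n,t,yaw,x0):
    f=eyes.grab_frame(n); p=pts(f); m=eyes.regions_of(n,"handle")
    if not m: return None
    ok=cv2.erode(m[0]["region"].astype(np.uint8),np.ones((2,2))).astype(bool)&np.isfinite(p[...,0]); q=p[ok]
    for _ in range(2):
        d=np.min([np.abs(sdf((q-x0[:3])@frame(x0[3],x0[4]),*b)) for b in HB],0)
        x0,e=fit(q[d<.012],HB,x0,np.array([.05,.05,.05,.03,.5])); 
    return x0,e,(d<.012).sum()
def stub(n,x0,f=None):
    f=f or eyes.grab_frame(n); p=pts(f).reshape(-1,3); q=p[np.isfinite(p[:,0])]; q=q[np.linalg.norm(q-x0[:3],axis=1)<.09]
    for _ in range(3):
        b=(q-x0[:3])@frame(x0[3],x0[4]); k=(b[:,2]>.014)&(b[:,2]<.07)&(abs(b[:,1])<.016)&(abs(b[:,0])<.012)
        k&=~((abs(b[:,2]-.04)<.009)&(b[:,0]>.0065))
        x0,e=fit(q[k],SB,x0,np.array([.01,.01,.006,.05,.02]))
    return x0,e,k.sum()
def show(a,r): 
    if r is None: print(a,None); return
    x,e,n=r; print(a,"pos",x[:3].round(4),"yaw",np.degrees(x[3]).round(2)%360,"tilt",np.degrees(x[4]).round(2),"res",round(e*1e3,2),"n",n)
E
python3 - <<'E'
from fit import *
t=readout.state()["eef_pos"]; q=readout.state()["tool_rot"]; yaw=2*np.arctan2(q[1],q[0])+np.pi; print("tool yaw",np.degrees(yaw))
S=np.array([np.cos(yaw),np.sin(yaw)])
r=handle("side",t,yaw,np.r_[t[:2]-.1*S,.02,yaw,np.radians(28)]); show("handle side",r)
x=r[0]; F=frame(x[3],x[4]); g=(t-[0,0,.078]-x[:3])@F; print("grasp pt in handle frame",g.round(4))
sx=np.r_[np.array([.612,-.029])+.104*np.array([np.cos(np.radians(199)),np.sin(np.radians(199))]),.033,np.radians(199),np.radians(30)]
for n in("side","top"): show("stub0 "+n,stub(n,sx,dict(np.load(f"{n}0.npz"))))
for n in("side","top"): show("stub "+n,stub(n,sx))
E
```

```text
tool yaw 199.2052856393914
handle side pos [ 0.4456 -0.1487  0.0107] yaw 199.44 tilt 28.68 res 0.87 n 883
grasp pt in handle frame [0.0164 0.0011 0.1157]
stub0 side pos [ 0.5165 -0.0644  0.0305] yaw 199.83 tilt 30.16 res 0.77 n 198
stub0 top pos [ 0.5155 -0.0636  0.0321] yaw 198.83 tilt 30.22 res 0.86 n 66
stub side pos [ 0.5156 -0.0646  0.0308] yaw 199.91 tilt 30.29 res 0.57 n 190
stub top pos [ 0.5147 -0.0661  0.0332] yaw 197.52 tilt 30.12 res 0.86 n 65
```

Emit:
step_arm([
  {"offset": [0, 0, 0], "twist": 0, "hand": 20},
  {"offset": [0, 0, 0.3], "twist": 0, "hand": 20},
  {"offset": [0, 0, 0.9], "twist": 0, "hand": 20},
  {"offset": [0, 0, 1.6], "twist": 0, "hand": 20},
  {"offset": [0, 0.4, 2.2], "twist": 0, "hand": 20},
  {"offset": [0.1, 1, 2.36], "twist": 0, "hand": 20},
  {"offset": [0.2, 1.7, 2.36], "twist": 0, "hand": 20},
  {"offset": [0.27, 2.3, 2.36], "twist": 0, "hand": 20},
  {"offset": [0.27, 2.47, 2.36], "twist": 0, "hand": 20},
  {"offset": [0.27, 2.47, 2.36], "twist": 0, "hand": 20},
], newtons=25)

```text
clock: 14.1
eef_pos: [0.3635, -0.1169, 0.2177]
tool_rot: [0.986, 0.167, 0.0, 0.0]
wrist_force: [-0.4, 0.2, -1.6]
gripper_width: 0.318
gripper_force: 25.0
```

```bash
cat > rel.py <<'E'
from fit import *
import sys
st=readout.state(); t=st["eef_pos"]; q=st["tool_rot"]; yaw=2*np.arctan2(q[1],q[0])+np.pi; print("clock",st["clock"],"tcp",t.round(4),"tool yaw",np.degrees(yaw).round(2),"F",st["wrist_force"].round(2))
S=np.array([np.cos(yaw),np.sin(yaw)])
sx=np.array([.5158,-.0645,.031,np.radians(199.5),np.radians(30.2)])
F0=frame(sx[3],sx[4]); gh=np.array([.016,0,.1155])
for n in("side","top"):
    r=handle(n,t,yaw,np.r_[t-[0,0,.078]-frame(yaw,np.radians(29))@gh,yaw,np.radians(29)]); show("handle "+n,r)
    s=stub(n,sx,dict(np.load(f"{n}0.npz"))); 
    s2=stub(n,sx); show("stub now "+n,s2)
    if r:
        for k in(s,s2): print("  mouth in stub frame (x up,y,z out) mm",(((r[0][:3]-k[0][:3])@frame(k[0][3],k[0][4]))*1e3).round(1),"tilt diff",np.degrees(r[0][4]-k[0][4]).round(2))
E
python3 rel.py; python3 -c "
from hm import *
i=eyes.grab_frame('side')['pixels']; cv2.imwrite('pics/t5c.png',cv2.resize(i[240:360,200:360],(800,600),interpolation=cv2.INTER_CUBIC))"
```

```text
clock 14.1 tcp [ 0.3635 -0.1169  0.2177] tool yaw 199.25 F [-0.38  0.22 -1.56]
handle side pos [ 0.4521 -0.0867  0.07  ] yaw 199.43 tilt 28.52 res 0.82 n 1063
stub now side pos [ 0.5161 -0.0643  0.0305] yaw 200.14 tilt 30.4 res 0.69 n 197
  mouth in stub frame (x up,y,z out) mm [-0.2  1.  78.9] tilt diff -1.84
  mouth in stub frame (x up,y,z out) mm [-0.3  1.  78.4] tilt diff -1.87
handle top pos [ 0.4379 -0.0903  0.0476] yaw 199.45 tilt 37.19 res 1.13 n 46
stub now top pos [ 0.5161 -0.0628  0.0319] yaw 199.64 tilt 30.45 res 0.83 n 62
  mouth in stub frame (x up,y,z out) mm [-28.3  -0.3  79. ] tilt diff 6.63
  mouth in stub frame (x up,y,z out) mm [-28.5   0.4  79.5] tilt diff 6.74
```

View pics/t5c.png

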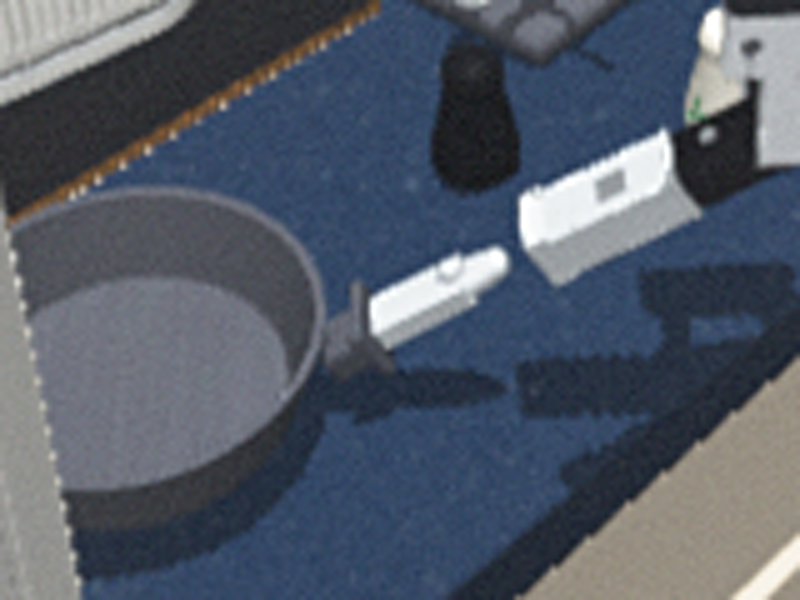

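Emit:
step_arm([
  {"offset": [0.01, -0.03, 0], "twist": 0, "hand": 20},
  {"offset": [0.14, 0.02, -0.08], "twist": 0, "hand": 20},
  {"offset": [0.34, 0.09, -0.2], "twist": 0, "hand": 20},
  {"offset": [0.53, 0.16, -0.32], "twist": 0, "hand": 20},
  {"offset": [0.69, 0.21, -0.42], "twist": 0, "hand": 20},
  {"offset": [0.79, 0.25, -0.48], "twist": 0, "hand": 20},
  {"offset": [0.79, 0.25, -0.48], "twist": 0, "hand": 20},
])

```text
clock: 15.15
eef_pos: [0.3833, -0.1106, 0.205]
tool_rot: [0.986, 0.167, -0.0, -0.0]
wrist_force: [0.2, -0.4, -1.3]
gripper_width: 0.32
gripper_force: 25.0
```

```bash
python3 rel.py | grep -v top
```

```text
clock 15.15 tcp [ 0.3833 -0.1106  0.205 ] tool yaw 199.22 F [ 0.21 -0.4  -1.29]
handle side pos [ 0.4722 -0.0802  0.057 ] yaw 199.46 tilt 28.66 res 0.79 n 1096
stub now side pos [ 0.4998 -0.0698  0.0423] yaw 194.39 tilt 32.0 res 2.0 n 290
  mouth in stub frame (x up,y,z out) mm [-0.8  0.3 54.1] tilt diff -1.7
  mouth in stub frame (x up,y,z out) mm [-3.1 -3.2 32.6] tilt diff -3.35
  mouth in stub frame (x up,y,z out) mm [-14.4  -1.3  61.1] tilt diff 2.43
  mouth in stub frame (x up,y,z out) mm [-13.6  -0.4  62.2] tilt diff 3.15
```

Emit:
step_arm([
  {"offset": [0.17, 0.06, -0.08], "twist": 0, "hand": 20},
  {"offset": [0.34, 0.12, -0.17], "twist": 0, "hand": 20},
  {"offset": [0.5, 0.18, -0.25], "twist": 0, "hand": 20},
  {"offset": [0.66, 0.235, -0.335], "twist": 0, "hand": 20},
  {"offset": [0.83, 0.29, -0.42], "twist": 0, "hand": 20},
  {"offset": [0.99, 0.35, -0.5], "twist": 0, "hand": 20},
  {"offset": [0.99, 0.35, -0.5], "twist": 0, "hand": 20},
])

```text
clock: 16.15
eef_pos: [0.4085, -0.1018, 0.1926]
tool_rot: [0.986, 0.167, 0.0, -0.0]
wrist_force: [1.9, 0.4, -1.5]
gripper_width: 0.318
gripper_force: 25.0
```

```bash
python3 rel.py | grep -v top; python3 -c "
from h import *
f=dict(eyes.grab_frame('side'));p=pts(f).reshape(-1,3);q=p[np.isfinite(p[:,0])]
from scipy.optimize import least_squares
c=q[(abs(q[:,0]-.61)<.14)&(abs(q[:,1]+.04)<.14)&(q[:,2]>.037)&(q[:,2]<.05)]
print('pan',least_squares(lambda x:np.hypot(c[:,0]-x[0],c[:,1]-x[1])-.081,[.61,-.04],loss='cauchy',f_scale=.003).x)"
```

```text
clock 16.15 tcp [ 0.4085 -0.1018  0.1926] tool yaw 199.19 F [ 1.88  0.43 -1.45]
handle side pos [ 0.4966 -0.0712  0.0446] yaw 199.19 tilt 29.0 res nan n 0
stub now side pos [ 0.4922 -0.0685  0.0509] yaw 199.17 tilt 30.8 res 1.28 n 322
  mouth in stub frame (x up,y,z out) mm [ 1.7  0.4 25.4] tilt diff -1.36
  mouth in stub frame (x up,y,z out) mm [-3.7 -4.  -6. ] tilt diff -1.8
  mouth in stub frame (x up,y,z out) mm [ 4.8 -0.6 24.7] tilt diff -2.94
  mouth in stub frame (x up,y,z out) mm [ 5.8  0.6 24.8] tilt diff -2.58
pan [ 0.61247717 -0.02820992]
  return _methods._mean(a, axis=axis, dtype=dtype,
  ret = ret.dtype.type(ret / rcount)
```

Emit:
step_arm([
  {"offset": [0.15, 0.05, -0.075], "twist": 0, "hand": 20},
  {"offset": [0.3, 0.1, -0.15], "twist": 0, "hand": 20},
  {"offset": [0.45, 0.155, -0.225], "twist": 0, "hand": 20},
  {"offset": [0.6, 0.21, -0.3], "twist": 0, "hand": 20},
  {"offset": [0.75, 0.26, -0.375], "twist": 0, "hand": 20},
  {"offset": [0.89, 0.31, -0.45], "twist": 0, "hand": 20},
  {"offset": [0.89, 0.31, -0.45], "twist": 0, "hand": 20},
  {"offset": [0.89, 0.31, -0.45], "twist": 0, "hand": 20},
])

```text
clock: 17.3
eef_pos: [0.4289, -0.0947, 0.1816]
tool_rot: [0.986, 0.168, -0.004, 0.0]
wrist_force: [-12.5, -3.4, 7.3]
gripper_width: 0.32
gripper_force: 25.0
```

```bash
cat > chk.py <<'E'
import warnings; warnings.filterwarnings("ignore")
from fit import *
from scipy.optimize import least_squares
st=readout.state(); t=st["eef_pos"]; print("clock",st["clock"],"tcp",t.round(4),"F",st["wrist_force"].round(2),"w",st["gripper_width"])
f=eyes.grab_frame("side"); p=pts(f); q=p.reshape(-1,3); q=q[np.isfinite(q[:,0])]
c=q[(abs(q[:,0]-.61)<.14)&(abs(q[:,1]+.04)<.14)&(q[:,2]>.037)&(q[:,2]<.05)]
print('pan',least_squares(lambda x:np.hypot(c[:,0]-x[0],c[:,1]-x[1])-.081,[.61,-.04],loss='cauchy',f_scale=.003).x.round(4))
s0=np.array([.5160,-.0644,.0306,np.radians(199.6),np.radians(30.2)])
for dz in(0,.004,.008,.015):
    x0=s0.copy(); x0[:3]+=frame(s0[3],s0[4])[:,2]*dz
    for _ in range(3):
        d=np.min([np.abs(sdf((q-x0[:3])@frame(x0[3],x0[4]),*b)) for b in HB],0); b=(q-x0[:3])@frame(x0[3],x0[4]); k=(d<.006)&(b[:,2]>.0)
        x0,e=fit(q[k],HB,x0,np.array([.03,.03,.03,.02,.2]))
    print("mouth in stub frame mm",(((x0[:3]-s0[:3])@frame(s0[3],s0[4]))*1e3).round(1),"tilt",np.degrees(x0[4]).round(2),"res",(e*1e3).round(2),k.sum())
i=f["pixels"]; import sys; cv2.imwrite(sys.argv[1],cv2.resize(i[240:360,200:360],(800,600),interpolation=cv2.INTER_CUBIC))
E
python3 chk.py pics/t6c.png
```

```text
clock 17.3 tcp [ 0.4289 -0.0947  0.1816] F [-12.47  -3.4    7.35] w 0.3199278711686379
pan [ 0.6122 -0.0281]
mouth in stub frame mm [ 2.5 -0.3  1. ] tilt 28.88 res 0.79 1214
mouth in stub frame mm [ 2.5 -0.3  1. ] tilt 28.88 res 0.79 1214
mouth in stub frame mm [ 2.3 -0.3  5.6] tilt 28.83 res 0.8 1173
mouth in stub frame mm [ 2.  -0.2 15. ] tilt 28.86 res 0.81 1082
```

View pics/t6c.png

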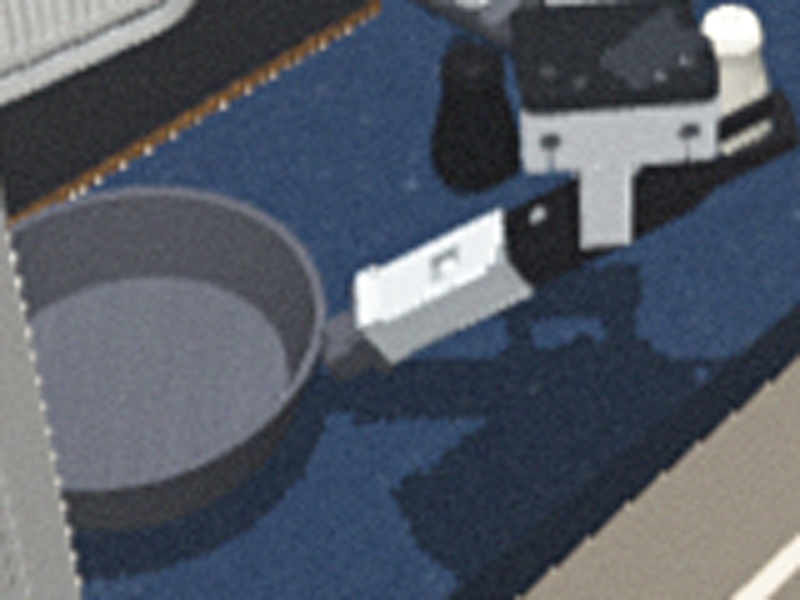

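```bash
python3 - <<'E'
from fit import *
s0=np.array([.5160,-.0644,.0306,np.radians(199.6),np.radians(30.2)]); F=frame(s0[3],s0[4])
for k in range(2):
    f=eyes.grab_frame("side"); p=pts(f); b=((p-s0[:3])@F)*1e3
    m=(abs(b[...,2]-40)<14)&(abs(b[...,1])<13)&(b[...,0]>0)&(b[...,0]<25)
    # grid of x height and gray over z (rows) and y (cols)
    zz=np.arange(26,55,3); yy=np.arange(-12,13,4); g=f["pixels"].mean(-1)
    print("x height mm rows z=26.., cols y=-12..; | gray")
    for z in zz: print(z,[(lambda kk:(f"{np.median(b[...,0][kk]):5.1f}/{np.median(g[kk]):3.0f}" if kk.any() else "  -  "))(m&(abs(b[...,2]-z)<1.5)&(abs(b[...,1]-y)<2)) for y in yy])
E
```

```text
x height mm rows z=26.., cols y=-12..; | gray
26 [' 11.8/245', ' 12.8/241', ' 12.8/241', ' 13.3/241', ' 11.5/241', ' 13.8/240', ' 13.4/241']
29 [' 13.5/250', ' 12.5/243', ' 10.6/241', ' 11.8/240', ' 12.0/240', ' 12.0/246', ' 11.7/239']
32 ['  9.1/218', ' 11.2/236', '  -  ', ' 11.7/240', ' 11.6/242', ' 12.0/242', '  6.8/204']
35 ['  4.9/176', ' 11.0/211', '  9.6/216', '  8.9/224', ' 12.9/232', ' 13.2/240', ' 11.6/217']
38 [' 11.8/238', ' 11.6/163', '  -  ', ' 10.0/210', '  -  ', ' 11.9/246', ' 12.5/242']
41 [' 12.1/246', ' 11.1/176', '  -  ', ' 11.3/244', ' 10.5/236', ' 11.4/240', ' 11.5/241']
44 [' 11.6/228', ' 10.3/165', ' 10.3/238', '  9.7/243', '  9.7/240', '  -  ', '  7.2/199']
47 [' 12.6/242', ' 11.8/204', '  -  ', '  -  ', '  8.9/237', ' 12.7/241', ' 12.7/243']
50 [' 13.0/250', ' 12.3/238', ' 12.3/238', ' 13.3/237', ' 12.5/240', ' 10.6/244', ' 12.2/246']
53 [' 13.3/248', ' 12.3/242', ' 13.1/239', ' 12.0/239', '  -  ', ' 13.7/240', '  5.2/164']
x height mm rows z=26.., cols y=-12..; | gray
26 [' 11.0/249', ' 13.0/242', ' 12.7/242', ' 12.1/240', ' 12.6/240', '  -  ', ' 13.8/240']
29 [' 12.4/248', ' 11.3/240', '  -  ', ' 12.5/240', ' 12.6/240', ' 14.1/242', ' 11.9/220']
32 ['  8.8/218', ' 11.1/239', ' 12.5/243', ' 12.9/238', ' 12.3/240', ' 12.5/243', '  -  ']
35 ['  8.1/215', ' 11.4/203', '  6.9/198', '  9.5/229', '  9.4/222', ' 13.8/244', ' 10.5/235']
38 [' 12.3/249', ' 12.6/214', '  -  ', ' 12.0/199', ' 10.2/222', ' 11.8/248', '  6.2/189']
41 ['  8.2/215', ' 11.7/177', '  -  ', ' 12.0/237', ' 11.3/237', ' 12.7/240', ' 11.6/242']
44 ['  9.3/227', ' 11.1/198', '  6.2/223', ' 10.3/238', '  -  ', ' 11.6/244', ' 13.0/238']
47 [' 12.8/239', '  -  ', '  -  ', '  -  ', '  -  ', ' 11.5/242', '  -  ']
50 [' 11.4/247', ' 12.1/237', ' 13.8/223', ' 12.6/238', ' 12.3/238', ' 12.8/239', ' 11.5/245']
53 [' 11.5/248', ' 11.8/241', ' 13.7/241', ' 11.9/241', ' 13.7/240', ' 11.9/242', ' 12.5/245']
```

Emit:
step_arm([
  {"offset": [-0.03, -0.01, 0.02], "twist": 0, "hand": 20},
  {"offset": [-0.06, -0.02, 0.04], "twist": 0, "hand": 20},
  {"offset": [-0.065, -0.023, 0.04], "twist": 0, "hand": 20},
])

```text
clock: 17.75
eef_pos: [0.4283, -0.0947, 0.1822]
tool_rot: [0.986, 0.167, -0.0, -0.0]
wrist_force: [-1.1, -0.5, -3.0]
gripper_width: 0.319
gripper_force: 25.0
```

Emit:
step_arm([
  {"offset": [-0.05, -0.017, 0.03], "twist": 0, "hand": 20},
  {"offset": [-0.1, -0.035, 0.06], "twist": 0, "hand": 20},
  {"offset": [-0.14, -0.05, 0.09], "twist": 0, "hand": 20},
  {"offset": [-0.14, -0.05, 0.09], "twist": 0, "hand": 20},
])

```text
clock: 18.15
eef_pos: [0.4255, -0.096, 0.1851]
tool_rot: [0.986, 0.166, 0.001, -0.0]
wrist_force: [3.9, 1.6, -5.0]
gripper_width: 0.322
gripper_force: 25.0
```

Emit:
step_arm([
  {"offset": [0.07, 0.025, -0.045], "twist": 0, "hand": 20},
  {"offset": [0.14, 0.05, -0.09], "twist": 0, "hand": 20},
  {"offset": [0.18, 0.065, -0.12], "twist": 0, "hand": 20},
  {"offset": [0.18, 0.065, -0.12], "twist": 0, "hand": 20},
])

```text
clock: 18.55
eef_pos: [0.4293, -0.0952, 0.1826]
tool_rot: [0.986, 0.167, -0.002, 0.001]
wrist_force: [-6.6, -2.9, 5.6]
gripper_width: 0.318
gripper_force: 25.0
```

Emit:
step_arm([
  {"offset": [-0.03, -0.01, 0.02], "twist": 0, "hand": 20},
  {"offset": [-0.03, -0.01, 0.02], "twist": 0, "hand": 20},
])

```text
clock: 18.75
eef_pos: [0.4289, -0.0951, 0.1827]
tool_rot: [0.986, 0.167, -0.0, 0.0]
wrist_force: [-1.6, -0.8, 0.3]
gripper_width: 0.315
gripper_force: 25.0
```

```bash
python3 chk.py pics/t7c.png
```

```text
clock 18.75 tcp [ 0.4289 -0.0951  0.1827] F [-1.63 -0.83  0.26] w 0.315416343111432
pan [ 0.6123 -0.028 ]
mouth in stub frame mm [ 2.5 -1.   1.7] tilt 29.38 res 0.81 1197
mouth in stub frame mm [ 2.4 -1.   4. ] tilt 29.39 res 0.8 1174
mouth in stub frame mm [ 2.3 -1.   4.6] tilt 29.41 res 0.8 1167
mouth in stub frame mm [ 2.1 -0.9 13.7] tilt 29.45 res 0.82 1080
```

Emit:
step_arm([
  {"offset": [0, 0, 0], "twist": 0, "hand": 34},
  {"offset": [0, 0, 0], "twist": 0, "hand": 45},
  {"offset": [0, 0, 0], "twist": 0, "hand": 60},
  {"offset": [0, 0, 0], "twist": 0, "hand": 60},
  {"offset": [0, 0, 0.4], "twist": 0, "hand": 60},
  {"offset": [0, 0, 1.2], "twist": 0, "hand": 60},
  {"offset": [0, 0, 2.4], "twist": 0, "hand": 60},
  {"offset": [-0.4, -0.4, 4], "twist": 0, "hand": 60},
  {"offset": [-1, -1, 5], "twist": 0, "hand": 60},
  {"offset": [-1, -1, 5], "twist": 0, "hand": 60},
])

```text
clock: 19.8
eef_pos: [0.4046, -0.1214, 0.3124]
tool_rot: [0.986, 0.166, 0.003, 0.003]
wrist_force: [0.9, -0.4, -0.3]
gripper_width: 0.64
gripper_force: 0.0
```

```bash
python3 chk.py pics/t8c.png; python3 - <<'E'
from fit import *
f=eyes.grab_frame("side"); p=pts(f); i=f["pixels"]
# profile along the sleeve's upper centreline: find hole and button
s0=np.array([.5160,-.0644,.0306,np.radians(199.6),np.radians(30.2)]); b=((p-s0[:3])@frame(s0[3],s0[4]))*1e3
m=(abs(b[...,1])<2)&(b[...,0]>2)&(b[...,0]<25)
for z in range(-8,80,3):
    k=m&(abs(b[...,2]-z)<1.5)
    if k.any(): print(z,np.median(b[...,0][k]).round(1),int(np.median(i.mean(-1)[k])),k.sum(),end=" | ")
print()
for n in("side","top"):
    eyes.grab_frame(n)
    for l in("handle","turner","whisk","shaker_a","pan","button"): print(n,l,[(np.round(d["location"],3).tolist(),round(d["p"],2)) for d in eyes.find_in(n,l)][:3])
c=i[230:350,190:390]; cv2.imwrite("pics/fin.png",cv2.resize(c,(800,480),interpolation=cv2.INTER_CUBIC))
E
```

```text
clock 19.8 tcp [ 0.4046 -0.1214  0.3124] F [ 0.9  -0.35 -0.27] w 0.6402364275211353
pan [ 0.6123 -0.0281]
mouth in stub frame mm [ 2.6 -1.5  2.2] tilt 24.98 res 0.86 1488
mouth in stub frame mm [ 2.6 -1.5  2.4] tilt 24.97 res 0.86 1484
mouth in stub frame mm [ 2.6 -1.5  2.4] tilt 24.98 res 0.86 1483
mouth in stub frame mm [ 2.6 -1.5  2.4] tilt 24.98 res 0.86 1483
-2 12.5 99 1 | 1 12.7 118 2 | 7 16.7 251 3 | 10 12.6 247 3 | 13 12.2 241 3 | 16 12.5 240 1 | 19 10.5 240 1 | 22 11.7 240 2 | 25 12.1 239 2 | 28 11.6 241 4 | 31 10.2 241 1 | 34 11.2 242 2 | 37 8.0 221 1 | 40 11.6 221 4 | 43 12.3 248 1 | 46 10.1 231 3 | 52 8.8 238 4 | 58 7.6 241 2 | 61 8.7 240 2 | 64 8.6 239 3 | 70 5.8 170 2 | 73 7.0 49 2 | 76 8.2 38 3 | 79 7.4 42 3 | 
side handle [([0.438, -0.089, 0.079], 0.66)]
side turner [([0.44, -0.082, 0.081], 0.33), ([0.344, -0.292, 0.032], 0.28)]
side whisk [([0.407, -0.486, 0.188], 0.56)]
side shaker_a [([0.512, -0.19, 0.034], 0.57), ([0.342, -0.296, 0.036], 0.55), ([0.405, -0.243, 0.038], 0.53)]
side pan [([0.603, -0.054, 0.011], 0.65)]
side button [([0.604, -0.055, 0.012], 0.21)]
top handle [([0.374, -0.118, 0.114], 0.39)]
top turner [([0.451, -0.413, 0.151], 0.77)]
top whisk [([0.413, -0.486, 0.171], 0.6)]
top shaker_a [([0.505, -0.205, 0.048], 0.73), ([0.342, -0.307, 0.056], 0.58)]
top pan [([0.634, -0.03, 0.008], 0.63)]
top button []
```

View pics/fin.png

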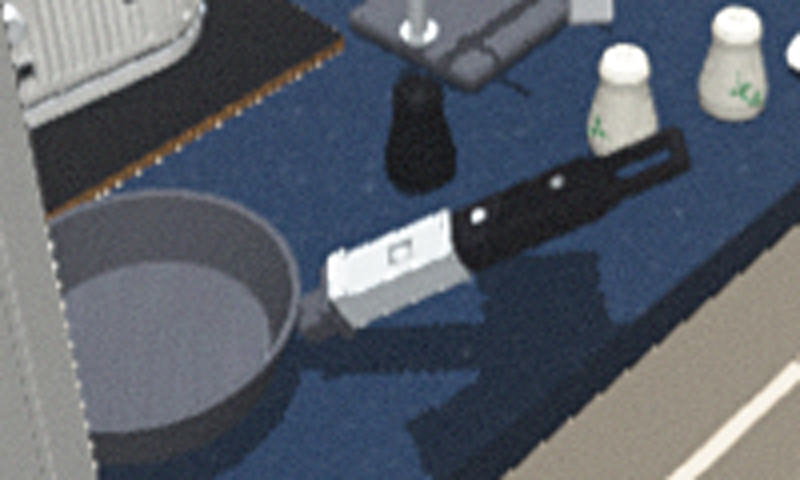

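```bash
python3 - <<'E'
from fit import *
x=[.5160,-.0644,.0306]; s0=np.array(x+[np.radians(199.6),np.radians(30.2)]); F=frame(s0[3],s0[4])
H0=s0[:3]+F@[.0026,-.0015,.0022]; G=frame(np.radians(199.4),np.radians(25))
B=[];S=[]
for _ in range(12):
    p=pts(eyes.grab_frame("side")); h=((p-H0)@G)*1e3; b=((p-s0[:3])@F)*1e3
    m=(abs(h[...,1])<14)&(h[...,0]>0)&(h[...,0]<20)
    B.append(np.c_[b[m],h[m]])
B=np.vstack(B)
for y in(-10,-6,-3,0,3,6,10): print(y,[(lambda k:f"{np.median(B[k,3]):.1f}({k.sum()})" if k.sum()>3 else "-")((abs(B[:,4]-y)<1.6)&(abs(B[:,5]-z)<1.5)) for z in range(25,56,3)])
k=(abs(B[:,1])<3.5)&(abs(B[:,2]-40)<3.5); print("button stub-x",np.percentile(B[k,0],[25,50,75,90]).round(1),k.sum())
E
```

```text
-10 ['11.0(12)', '10.2(14)', '10.0(24)', '10.5(25)', '9.4(23)', '9.7(24)', '10.9(33)', '11.0(12)', '9.9(16)', '11.0(22)', '11.2(13)']
-6 ['10.8(13)', '10.1(16)', '10.4(27)', '9.5(13)', '10.1(17)', '9.0(23)', '9.5(25)', '11.3(14)', '10.4(21)', '11.3(19)', '10.4(13)']
-3 ['10.8(13)', '10.0(16)', '10.7(16)', '-', '-', '10.8(8)', '7.2(20)', '-', '10.7(23)', '11.5(20)', '10.9(15)']
0 ['10.7(24)', '10.1(19)', '10.5(23)', '9.6(14)', '12.6(6)', '12.1(16)', '8.5(20)', '-', '10.4(20)', '11.2(13)', '11.4(15)']
3 ['10.3(13)', '10.1(21)', '10.6(26)', '9.4(21)', '12.4(29)', '11.6(38)', '9.9(29)', '10.1(11)', '10.7(21)', '11.2(17)', '10.9(15)']
6 ['10.5(18)', '10.5(18)', '10.6(15)', '9.4(11)', '10.2(22)', '11.6(30)', '10.3(10)', '10.1(5)', '10.4(18)', '11.1(19)', '10.5(25)']
10 ['9.9(17)', '10.6(17)', '10.2(18)', '10.2(18)', '10.6(22)', '10.5(19)', '10.5(13)', '10.6(19)', '11.0(17)', '9.8(16)', '10.2(23)']
button stub-x [ 9.5 11.2 12.  12.6] 80
```

```bash
python3 -c "
from bench import ticket
print(ticket.finish_job())"
```

```text
the job is handed in; nothing more can be done
None
```

The handle is off its hook and pushed fully home on the skillet's stub with the hole side up and the button standing out through it. The gripper is clear, the other things I checked are about where they were, and the job is handed in; it returned no verdict.

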